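# Load the solder reels onto the reel stand

## Task

Load the reel stand: put the three flat solder reels over its upright spindle, the widest at the bottom, the middle-sized one on it and the smallest on top, then fit the black cap over the end of the spindle so that it sits on the top reel. Leave the small tin where it stands.

Things in the scene. Friction and masses are not known exactly. Their poses are not given: they have to be found in the camera images.
- wide_reel: White flat reel of solder wire lying on its flat side, outside diameter 64 mm, 20 mm high (the widest of three alike reels), with a round 20 mm hole right through its centre; rigid, about 180 g. Grip it across its outer diameter. Origin: centre of its underside, z up along the hole.
- middle_reel: White flat reel of solder wire lying on its flat side, outside diameter 52 mm, 18 mm high (the middle one of three alike reels), with a round 20 mm hole right through its centre; rigid, about 120 g. Grip it across its outer diameter. Origin: centre of its underside, z up along the hole.
- small_reel: White flat reel of solder wire lying on its flat side, outside diameter 40 mm, 16 mm high (the smallest of three alike reels), with a round 20 mm hole right through its centre; rigid, about 70 g. Grip it across its outer diameter. Origin: centre of its underside, z up along the hole.
- cap: Black ribbed round cap, 30 mm in diameter and 24 mm high, standing open end down; a blind hole 18 mm wide and 18 mm deep opens in its underside. Grip it across its diameter. Origin: centre of its underside, z up.
- stand: Reel stand, fixed: round grey base plate, 96 mm across, 8 mm thick, with an upright steel spindle in its centre, 10 mm thick, round-tipped, its top 70 mm above the bench. Origin: centre of the base's underside, on the spindle axis at bench height; z up. When loaded, the undersides of wide, middle, small reel and cap lie 8, 28, 46 and 62 mm above it; 8 mm of spindle enters the cap.
- tin: Bystander: small closed round metal tin, 39 mm in diameter, 17 mm high, with no hole. Origin: centre of its underside.
Things that resemble listed ones, but are neither listed nor needed, are in the scene too. Of the things shaped like the stand, the grey one is meant.

How it is judged:
By the outcome, as a careful person would: the job done as asked, in the order asked, and still so for the second after the job is handed in, with the robot touching nothing.
It also fails if it takes over 88 s, if anything falls off the work surface, if the arm or the gripper's body presses on something with over 40 N, if the wrist force passes 120 N, or if a joint passes its speed limit or range.

## Robot

A 6-joint arm with a two-finger parallel gripper is mounted at the origin on a cart in front of the work surface, level with it; the furniture and walls round the work are solid. World frame = base frame: x ahead of the robot, y to its left, z up, the work surface at z = 0. Lengths are in mm, angles in rad, forces in N, time in s.
With the tool pointing down it reaches from about 275 to 825 mm from the base axis. Payload 4.9 kg.
Tool frame: the origin (TCP) lies at the very end of the fingers, on their centre line; the grasp point (between the pads) lies 19 mm behind it; z points along the fingers, y is the line along which they close (so a half turn about z gives the same grasp; the last joint's range is limited). The gripper opens to 85 mm and grips with 20 to 120 N. Pads are 22 mm wide; open, the fingers measure 114 mm over their backs; the gripper's body (76 mm by 85 mm) begins 54 mm behind the grasp point. The pads swing forward as they close: fully open they stand 13 mm farther back than shut.
Start: joints at [1.209, 0.326, -0.193, 1.052, 0, 1.437], TCP at [124.202, 535.81, 231.281] pointing down, gripper open.
Joint ranges: [-2.65, 2.65], [-0.97, 1.79], [-1.3, 1.35], [-1.93, 2.1], [-1.47, 1.37], [-3.14, 3.14]. Speed limits (rad/s): [2.57, 2.57, 3.14, 3.14, 3.14, 3.14].

## Interface

Orientations are given as [roll, pitch, yaw] about the fixed x, y, z axes, in that order (R = Rz(yaw) Ry(pitch) Rx(roll)).
In Python, from bench import bot, solve_ik, imaging gives the robot as it stands. Calls block until the motion is done:
- bot.move_ptp(position, orientation): joint-space move of the TCP to a pose.
- bot.movel(position, rot=None, max_speed=150, threshold=None): straight line of the TCP; rot=None keeps the orientation; max_speed is the mean speed in mm/s. With threshold (N) it stops when the force on the tool has changed by that much, and returns True; else False.
- bot.move_j(angles): joint-space move.
- bot.grip(opening, effort=None): opening from 0.0 (shut) to 1.0 (fully open); effort is the grip in N (None keeps the last); returns when the fingers have stopped.
- bot.dwell(seconds).
- solve_ik(position, orientation): joint angles nearest the present ones, or None.
- bot.get_state(): the state.
- imaging.capture(name): name is "side" or "top"; returns the picture (420x560x3 uint8, blue, green, red); there is no depth.
- imaging.camera_model(name): a dict with "K" (3x3 intrinsics, pixels), "position" and "rotation" of the camera in the world. Camera axes: x right, y up, looking along -z (the intrinsics and any distortion apply to the point x, -y, -z); pixel columns grow to the right and rows downward; lengths in mm; the calibration is good to about 2 mm. A picture is of the moment at which its call begins. camera_model takes no time and is no camera call.
A pose or a line that the arm cannot do raises bot.IKError and nothing moves.
- bot.sign_off(): hands the job in; it is judged then, once.
The state is a dict: "t": time; "qpos": joint angles; "joint_velocities": joint speeds; "effort": joint torques, N m; "tcp_pos": TCP position; "orientation": TCP orientation; "contact_force": force on the tool from outside, world axes, zero at the start; "wrist_torque": the same for the moment, N m; "opening": opening from 0.0 (shut) to 1.0 (fully open); "gripper_force": force on a finger pad.
Only numpy, scipy, OpenCV 4.12 (cv2) and the standard library are available. Lean on these libraries where they do the work, as an engineer would, in place of code of your own. Each camera call takes 0.05 s, during which the arm holds its last target. There are 200 camera calls.

## Working session

There is one attempt and no reset: what is moved stays moved. The work goes in short steps, each a Python script; the robot and the scene stay as the last script left them, time stands still between calls to the robot, and variables do not carry over. Pictures are saved under pics/ and viewed, at most 14 in all, crops included, and the job is handed in when it is done.

```bash
ls; mkdir -p pics; python3 - <<'E'
from bench import bot, imaging
import cv2
for n in("top","side"):
    im=imaging.capture(n); cv2.imwrite(f"pics/{n}0.png",im)
    m=imaging.camera_model(n); print(n,m)
s=bot.get_state(); print(s)
E
```

```text
pics
top {'K': array([[402.1749339 ,   0.        , 278.13921622],
       [  0.        , 402.1749339 , 200.1910914 ],
       [  0.        ,   0.        ,   1.        ]]), 'position': array([ 438.00806193,  293.2226578 , 1016.10588935]), 'rotation': array([ 0.09750775,  0.02178322, -1.59567299])}
side {'K': array([[398.33159295,   0.        , 275.58757049],
       [  0.        , 398.33159295, 216.66630084],
       [  0.        ,   0.        ,   1.        ]]), 'position': array([ 270.45372141, -393.55599222,  540.85804296]), 'rotation': array([ 0.96607606,  0.01754586, -0.34735117])}
{'t': 0.1, 'qpos': array([ 1.20881129e+00,  3.26880780e-01, -1.93486456e-01,  1.05201817e+00,
        3.54692483e-05,  1.43659562e+00]), 'joint_velocities': array([ 3.22972708e-03, -1.42230328e-03,  3.38327637e-03,  2.40086623e-03,
        2.60370132e-05, -2.61657584e-04]), 'effort': array([ 8.79240292e-05, -4.44239151e+01,  2.63037390e+01,  7.87253579e-03,
       -1.27149528e-04,  6.55044786e-06]), 'tcp_pos': array([123.99032755, 535.29856293, 230.57317526]), 'orientation': array([-3.14002260e+00, -2.47766653e-04,  2.91380810e+00]), 'contact_force': array([ 0.05027955, -0.85437636, -1.17797134]), 'wrist_torque': array([-0.0068169 , -0.02552486, -0.02435236]), 'gripper_force': 0.0, 'opening': 0.9997322748409618}
```

View pics/top0.png

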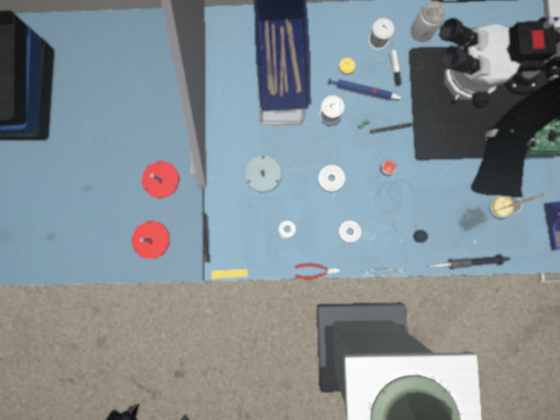

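View pics/side0.png

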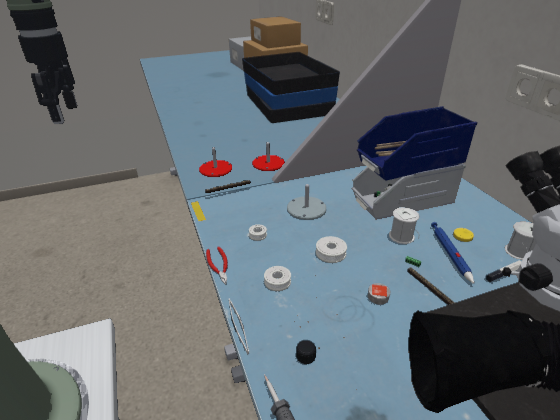

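The top picture shows white rings at (331,178), (349,231) and (287,229), and a black round at (420,236). The grey stand is at (263,173), with two red stands at (160,180) and (150,240). The other round things are tall spools at (332,108) and (382,33), a red-topped round at (388,168) and a yellow disc at (347,65). A tall partition stands just left of the stand.

Next I'll measure these and check them in a close crop.

```bash
cat > h.py <<'E'
import numpy as np, cv2
from scipy.spatial.transform import Rotation as R
from bench import bot, imaging, solve_ik
def cam(n):
    m=imaging.camera_model(n); return m["K"],m["position"],R.from_euler("xyz",m["rotation"]).as_matrix()
def ray(n,px):
    K,p,Rm=cam(n); d=np.linalg.solve(K,[px[0],px[1],1]); return p,Rm@(d*[1,-1,-1])
def onplane(n,px,z):
    p,d=ray(n,px); return p+d*(z-p[2])/d[2]
def proj(n,X):
    K,p,Rm=cam(n); c=(Rm.T@(np.array(X,float)-p))*[1,-1,-1]; q=K@c; return q[:2]/q[2]
def blob(n,im,lo,hi,seed,win=28):
    """HSV mask; the outer contour nearest to the seed -> (moment centroid, fitted ellipse axes, area)"""
    x0,y0=max(int(seed[0])-win,0),max(int(seed[1])-win,0)
    c=cv2.resize(im[y0:y0+2*win,x0:x0+2*win],None,fx=4,fy=4,interpolation=cv2.INTER_CUBIC)
    m=cv2.inRange(cv2.cvtColor(c,cv2.COLOR_BGR2HSV),lo,hi)
    cs=[k for k in cv2.findContours(m,cv2.RETR_EXTERNAL,cv2.CHAIN_APPROX_NONE)[0] if cv2.contourArea(k)>300]
    s=(np.array(seed)-[x0,y0])*4
    k=cv2.convexHull(min(cs,key=lambda k:abs(cv2.pointPolygonTest(k,(float(s[0]),float(s[1])),True)) if cv2.pointPolygonTest(k,(float(s[0]),float(s[1])),False)<0 else 0))
    M=cv2.moments(k); u=np.array([M["m10"],M["m01"]])/M["m00"]
    e=cv2.fitEllipse(k)
    return (u+.5)/4-.5+[x0,y0], np.array(e[1])/4, M["m00"]/16
E
python3 - <<'E'
from h import *
im=cv2.imread("pics/top0.png"); si=cv2.imread("pics/side0.png")
W=((0,0,175),(179,60,255)); B=((0,0,0),(179,255,60)); G=((0,0,90),(179,60,255)); RD=((0,120,80),(8,255,255)); Y=((20,100,80),(35,255,255))
for nm,s,h,c in [("wide",(331,178),20,W),("mid",(349,231),18,W),("small",(287,229),16,W),("cap",(420,236),24,B),("stand",(263,173),8,G),("red",(388,168),17,RD),("yellow",(347,65),17,Y)]:
    u,ax,a=blob("top",im,*c,s); P=onplane("top",u,h*.75); K,p,_=cam("top")
    print(nm,u.round(1),"xy",P.round(1)[:2],"mm",(ax*(1016-h)/402/1.0).round(1),"side px",proj("side",[P[0],P[1],h/2]).round(0),"r",np.hypot(*P[:2]).round())
print("microscope-ish",onplane("top",(500,190),200),"panel foot",onplane("top",(205,187),0),onplane("top",(205,187),150))
a=cv2.resize(im[140:270,240:440],(800,520),interpolation=cv2.INTER_CUBIC); cv2.imwrite("pics/c1.png",a)
E
```

```text
wide [326.5 171.9] xy [604.7 189.3] mm [ 95.2 155.1] side px [335. 244.] r 634.0
mid [355.5 231.7] xy [453. 123.] mm [ 64.7 102.6] side px [278. 283.] r 469.0
small [285.8 228.1] xy [466.4 295.4] mm [50.9 61.3] side px [257. 231.] r 552.0Traceback (most recent call last):
  File "<stdin>", line 5, in <module>
  File "h.py", line 19, in blob
    k=cv2.convexHull(min(cs,key=lambda k:abs(cv2.pointPolygonTest(k,(float(s[0]),float(s[1])),True)) if cv2.pointPolygonTest(k,(float(s[0]),float(s[1])),False)<0 else 0))
                     ~~~^^^^^^^^^^^^^^^^^^^^^^^^^^^^^^^^^^^^^^^^^^^^^^^^^^^^^^^^^^^^^^^^^^^^^^^^^^^^^^^^^^^^^^^^^^^^^^^^^^^^^^^^^^^^^^^^^^^^^^^^^^^^^^^^^^^^^^^^^^^^^^^^^
ValueError: min() iterable argument is empty
```

```bash
python3 - <<'E'
from h import *
im=cv2.imread("pics/top0.png"); hs=cv2.cvtColor(im,cv2.COLOR_BGR2HSV)
for u in [(310,200),(323,178),(331,178),(341,231),(281,229),(287,229),(420,236),(250,173),(388,168),(347,65),(270,165)]: print(u,hs[u[1],u[0]])
a=cv2.resize(im[140:270,240:440],(800,520),interpolation=cv2.INTER_CUBIC); cv2.imwrite("pics/c1.png",a)
E
```

```text
(310, 200) [101  63 201]
(323, 178) [ 24   5 240]
(331, 178) [102  65 200]
(341, 231) [ 23   4 245]
(281, 229) [ 36   5 243]
(287, 229) [101  66 201]
(420, 236) [104  41  81]
(250, 173) [ 90  22 199]
(388, 168) [  3 110 230]
(347, 65) [ 25 127 239]
(270, 165) [ 93  24 201]
```

View pics/c1.png

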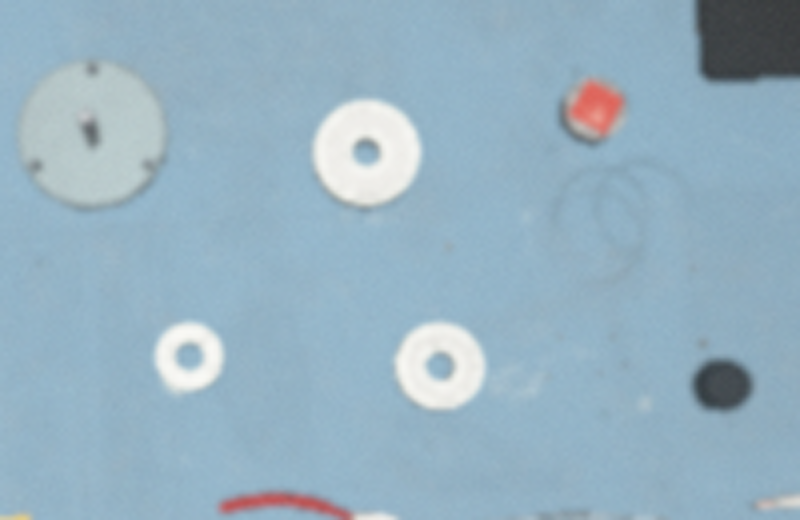

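The crop shows three open rings: the wide one at (331,178), the middle one at (350,231) and the small one at (287,229). The cap is at (420,236), the grey stand at (263,173) and the red-labelled tin at (388,167).

- **Reel candidates:** the rings (331,178), (350,231) and (287,229), against the tall spools (332,108) and (382,33), the tin (388,167) and the yellow disc (347,65). I choose the three flat rings with holes.
- **Stand candidates:** grey (263,173), against red (160,180) and (150,240). I choose the grey one.
- **Cap candidate:** the black round at (420,236).

```bash
cat >> h.py <<'E'
W=((0,0,215),(179,35,255)); B=((0,0,0),(179,255,130)); G=((0,0,120),(179,43,255)); RD=((0,70,80),(10,255,255))
E
python3 - <<'E'
from h import *
im=cv2.imread("pics/top0.png"); si=cv2.imread("pics/side0.png")
for nm,s,h,c,ss in [("wide",(323,178),20,W,(331,243)),("mid",(341,231),18,W,(270,277)),("small",(281,229),16,W,(250,231)),("cap",(420,236),24,B,(306,351)),("stand",(250,173),8,G,(293,208)),("tin",(388,168),17,RD,(378,292))]:
    try:
        u,ax,a=blob("top",im,*c,s); zz=h if c!=B else h*.6; P=onplane("top",u,h*.8)
        print(nm,u.round(1),"xy",P.round(1)[:2],"mm",(ax*(1016-h)/402).round(1),"side px",proj("side",[P[0],P[1],h/2]).round(1),"r",np.hypot(*P[:2]).round())
        lo,hi=((0,0,130),(179,60,255)) if c==W else c
        v,ax,a=blob("side",si,lo,hi,ss); print("   side",v.round(1),ax.round(1),onplane("side",v,h*.5).round(1)[:2])
    except Exception as e: print(nm,"ERR",e)
for u,z in [((205,187),0),((167,0),0),((203,187),0),((480,190),250),((520,100),250)]: print(u,onplane("top",u,z).round())
# spindle tip: triangulate
def tri(u,v):
    p,d=ray("top",u); q,e=ray("side",v); A=np.c_[d,-e]; t=np.linalg.lstsq(A,q-p,rcond=None)[0]; a,b=p+t[0]*d,q+t[1]*e; return (a+b)/2,np.linalg.norm(a-b)
print("tip",tri((262,169),(307,184)))
print("proj tip side",[proj("side",[*onplane("top",(263,173.2),6)[:2],z]).round(1) for z in (8,70)],[proj("top",[*onplane("top",(263,173.2),6)[:2],z]).round(1) for z in (8,70)])
cv2.imwrite("pics/c2.png",cv2.resize(si[165:365,205:405],(600,600),interpolation=cv2.INTER_CUBIC))
E
```

```text
wide [331.4 177.3] xy [590.3 177.8] mm [64.  66.2] side px [330.9 249.1] r 617.0
   side [332.1 246.8] [25.6 33.9] [596.  183.8]
mid [349.8 230.8] xy [455.6 137.2] mm [53.1 56.3] side px [277.  278.1] r 476.0
   side [277.9 275.8] [22.3 30.9] [459.4 142.7]
small [286.7 228.6] xy [465.  293.2] mm [42.2 43.8] side px [257. 232.] r 550.0
   side [257.3 231.5] [18.1 22. ] [466.1 294.7]
cap [420.  235.9] xy [438.8 -33. ] mm [31.1 35.8] side px [304.1 349.7] r 440.0
   side [305.3 352. ] [22.6 26.2] [438.9 -37.6]
stand [261.6 172.9] xy [608.1 353. ] mm [93.2 95.4] side px [305.3 207. ] r 703.0
   side [304.8 206.8] [21.6 38.3] [607.4 354.2]
tin [388.6 166.3] xy [614.5  33.1] mm [30.5 32.4] side px [378.3 293.7] r 615.0
   side [379.1 290.1] [12.9 20. ] [620.8  40.6]
(205, 187) [577. 499.   0.]
(167, 0) [1086.  598.    0.]
(203, 187) [577. 504.   0.]
(480, 190) [522. -76. 250.]
(520, 100) [ 696. -165.  250.]
tip (array([607.41713387, 347.74987053,  71.60083109]), np.float64(1.8740494259657128))
proj tip side [array([305.6, 206.4]), array([306.2, 184.3])] [array([263. , 173.1]), array([261.4, 168.8])]
```

View pics/c2.png

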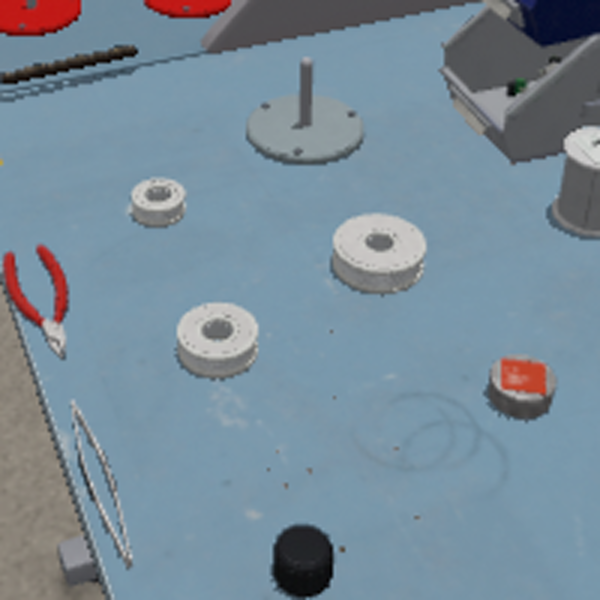

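The crop shows the grey stand's spindle tip at side px (307,184), the reels at (332,247), (278,276) and (257,231), and the cap at (305,352). The sizes match: 64, 53, 42, 31 and 95 mm across, spindle tip at z of about 71. I'll grasp along world y so that any camera bias in x cancels between pick and place.

```bash
cat >> h.py <<'E'
ROT=[np.pi,0,0]; ST=np.array([607.5,349.5]); 
def st(k=""):
    s=bot.get_state(); print(k,"t %.1f"%s["t"],s["tcp_pos"].round(1),"F",s["contact_force"].round(1),"op %.3f"%s["opening"],"g %.0f"%s["gripper_force"],flush=True); return s
def pick(xy,z,up=115,pre=True):
    if pre: bot.move_ptp([*xy,up],ROT)
    bot.movel([*xy,z+30],max_speed=200); print("hit",bot.movel([*xy,z],max_speed=60,threshold=15)); st("down")
    bot.grip(0,45); st("closed"); bot.movel([*xy,up],max_speed=180); st("up")
def snap(tag,px=(262,172),w=60):
    t,s=imaging.capture("top"),imaging.capture("side")
    cv2.imwrite(f"pics/{tag}_t.png",t); cv2.imwrite(f"pics/{tag}_s.png",s)
    a=cv2.resize(t[120:230,210:320],(400,400),interpolation=cv2.INTER_CUBIC); b=cv2.resize(s[140:250,250:360],(400,400),interpolation=cv2.INTER_CUBIC)
    cv2.imwrite(f"pics/{tag}.png",np.hstack([a,b])); return t,s
E
python3 - <<'E'
from h import *
for p in [(590,178),(455.6,137),(465,293),(439,-33),ST]:
    for z in (0,115):
        for y in (0,np.pi):
            q=solve_ik([*p,z],[np.pi,0,y]); print(p,z,round(y,1),None if q is None else np.round(q,2))
def tri(u,v):
    p,d=ray("top",u); q,e=ray("side",v); t=np.linalg.lstsq(np.c_[d,-e],q-p,rcond=None)[0]; return p+t[0]*d,q+t[1]*e
print("tube",tri((497,193),(440,365)))
E
```

```text
(590, 178) 0 0 [ 0.17  0.68 -0.27  0.63  0.   -2.97]
(590, 178) 0 3.1 [ 0.17  0.68 -0.27  0.63  0.    0.17]
(590, 178) 115 0 [ 0.17  0.54 -0.17  0.86  0.   -2.97]
(590, 178) 115 3.1 [ 0.17  0.54 -0.17  0.86  0.    0.17]
(455.6, 137) 0 0 [ 0.14  0.49 -0.66  0.42  0.   -3.  ]
(455.6, 137) 0 3.1 [ 0.14  0.49 -0.66  0.42  0.    0.14]
(455.6, 137) 115 0 [ 0.14  0.31 -0.55  0.71  0.   -3.  ]
(455.6, 137) 115 3.1 [ 0.14  0.31 -0.55  0.71  0.    0.14]
(465, 293) 0 0 [ 0.43  0.59 -0.46  0.53  0.   -2.71]
(465, 293) 0 3.1 [ 0.43  0.59 -0.46  0.53  0.    0.43]
(465, 293) 115 0 [ 0.43  0.43 -0.36  0.78  0.   -2.71]
(465, 293) 115 3.1 [ 0.43  0.43 -0.36  0.78  0.    0.43]
(439, -33) 0 0 [-0.24  0.45 -0.75  0.38  0.    2.9 ]
(439, -33) 0 3.1 [-0.24  0.45 -0.75  0.38  0.   -0.24]
(439, -33) 115 0 [-0.24  0.25 -0.63  0.69  0.    2.9 ]
(439, -33) 115 3.1 [-0.24  0.25 -0.63  0.69  0.   -0.24]
[607.5 349.5] 0 0 [ 0.42  0.8   0.    0.77  0.   -2.72]
[607.5 349.5] 0 3.1 [0.42 0.8  0.   0.77 0.   0.42]
[607.5 349.5] 115 0 [ 0.42  0.69  0.1   0.98  0.   -2.72]
[607.5 349.5] 115 3.1 [0.42 0.69 0.1  0.98 0.   0.42]
tube (array([ 529.36979421, -176.58921749,  116.85470247]), array([ 545.83648294, -185.59056573,  123.23041327]))
```

```bash
sed -i 's/^ROT=\[np.pi,0,0\]/ROT=[np.pi,0,np.pi]/' h.py; python3 - <<'E'
from h import *
pick((590.3,177.8),-3)
bot.movel([*ST,115],max_speed=200); st("over"); snap("o1")
E
```

```text
hit False
down t 3.5 [590.2 177.7  -3.2] F [-0.2 -0.7 -0.1] op 1.000 g 0
closed t 3.9 [590.6 178.   -2. ] F [-2.5  0.3  6.3] op 0.736 g 49
up t 4.7 [589.5 177.6 113.9] F [-0.4 -0.7 -0.9] op 0.734 g 50
over t 5.7 [607.2 348.6 114.5] F [-1.1 -0.7 -1.5] op 0.741 g 50
```

View pics/o1.png

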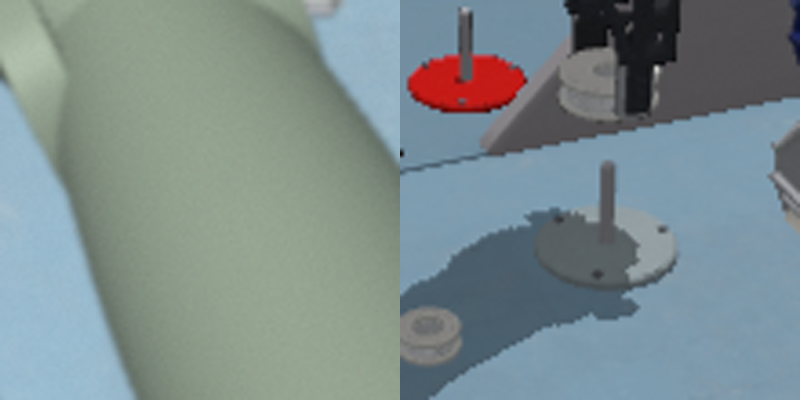

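The reel is held level in the side view, spanning crop x 560–660 (centre 609), over the spindle at 607. The arm hides the top view. I'll lower it guarded.

```bash
cat >> h.py <<'E'
def place(z,up=120,xy=ST):
    bot.movel([*xy,z+22],max_speed=80,threshold=12) and st("EARLY")
    h=bot.movel([*xy,z],max_speed=40,threshold=12); s=st(f"low hit={h}"); return s
def release(up=125,op=1.0):
    s=bot.get_state()["tcp_pos"]; bot.grip(op); st("open"); bot.movel([*s[:2],up],max_speed=200); st("clear")
E
python3 - <<'E'
from h import *
place(6.0)
E
```

```text
low hit=True t 7.6 [606.9 349.2   6.1] F [-0.5 -0.   5.3] op 0.737 g 50
```

```bash
python3 - <<'E'
from h import *
release()
pick((455.6,137.2),-0.8)
snap("o2")
E
```

```text
open t 7.9 [606.  348.9   4.9] F [ 0.6 -0.  -0.1] op 1.001 g 0
clear t 8.7 [606.2 348.9 123.9] F [-0.7  0.3 -0.3] op 1.003 g 0
hit False
down t 10.9 [455.4 137.1  -1. ] F [-0.8  0.7  0.4] op 0.999 g 0
closed t 11.3 [455.9 137.4  -0. ] F [-1.9 -0.4  6.9] op 0.590 g 46
up t 12.1 [454.9 137.1 114.3] F [-0.   1.  -0.7] op 0.588 g 47
```

View pics/o2.png

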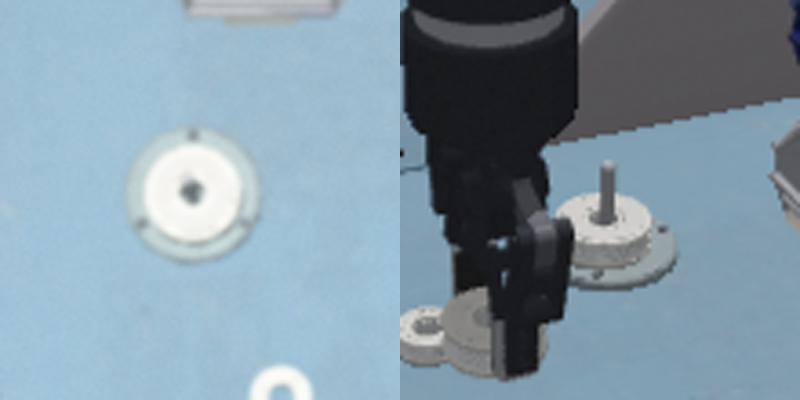

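The wide reel lies flat on the plate around the spindle in both views (top crop: reel centre about (193,192), plate about (192,195)). The middle reel is in the gripper.

```bash
python3 - <<'E'
from h import *
bot.movel([*ST,115],max_speed=200); snap("o3")
s=place(28.3)
if s["tcp_pos"][2]<31:
    release(140); pick((465,293.2),1.3); snap("o4")
E
```

```text
low hit=True t 15.3 [606.9 349.2  28.1] F [ 0.1 -0.4  4. ] op 0.590 g 47
open t 15.8 [606.  348.8  26.9] F [ 0.9 -0.3  1.2] op 1.000 g 0
clear t 16.5 [606.3 349.  139. ] F [ 0.4 -0.4  0. ] op 1.000 g 0
hit False
down t 18.4 [464.9 293.1   1.1] F [-0.8  0.5  1.2] op 1.000 g 0
closed t 18.9 [465.3 293.3   2. ] F [-2.  -0.2  5.6] op 0.444 g 45
up t 19.7 [464.3 292.9 114.1] F [ 0.3 -0.2 -1.2] op 0.444 g 45
```

View pics/o4.png

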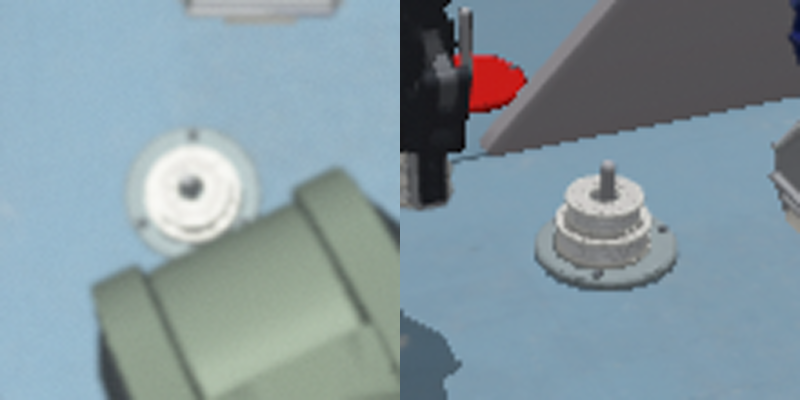

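The middle reel lies flat on the wide one, around the spindle (side crop: both centred at about 604, spindle at 607). The small reel comes next.

```bash
python3 - <<'E'
from h import *
bot.movel([*ST,130],max_speed=200)
s=place(48.3)
if s["tcp_pos"][2]<51:
    release(150); pick((438.8,-33.5),2.5,up=150); snap("o5")
E
```

```text
low hit=True t 22.2 [606.9 349.2  48.1] F [-0.5  0.6  4.6] op 0.442 g 46
open t 22.7 [606.3 348.9  47.1] F [0.2 0.6 0. ] op 1.005 g 0
clear t 23.4 [606.4 349.  149.1] F [-0.   0.3 -0.1] op 1.002 g 0
hit False
down t 26.3 [438.6 -33.5   2.3] F [-0.2 -0.1  0.1] op 0.997 g 0
closed t 26.8 [439.  -33.6   2.9] F [-1.   0.3  6. ] op 0.330 g 44
up t 27.8 [438.1 -33.3 149.2] F [-0.3  0.3 -0. ] op 0.334 g 44
```

View pics/o5.png

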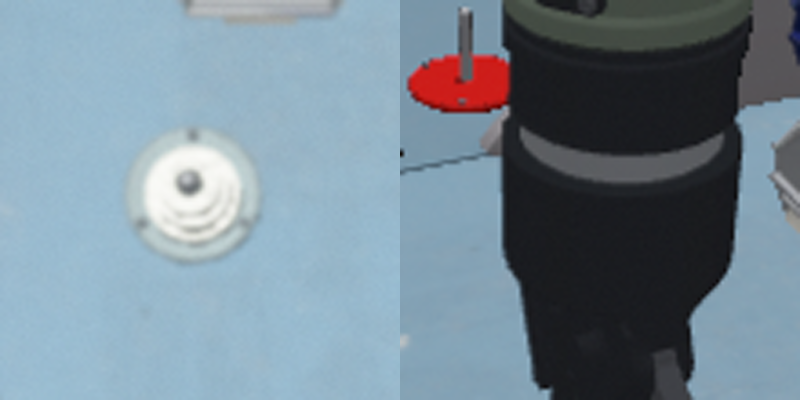

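The small reel sits on the stack with the spindle through it (top crop (189,182)). I'll bring the cap over the spindle and check before lowering.

```bash
python3 - <<'E'
from h import *
bot.movel([*ST,150],max_speed=200); bot.movel([*ST,86],max_speed=120); st("hover"); snap("o6")
E
```

```text
hover t 30.8 [607.9 349.6  86.6] F [ 0.1 -0.1  0.3] op 0.329 g 44
```

View pics/o6.png

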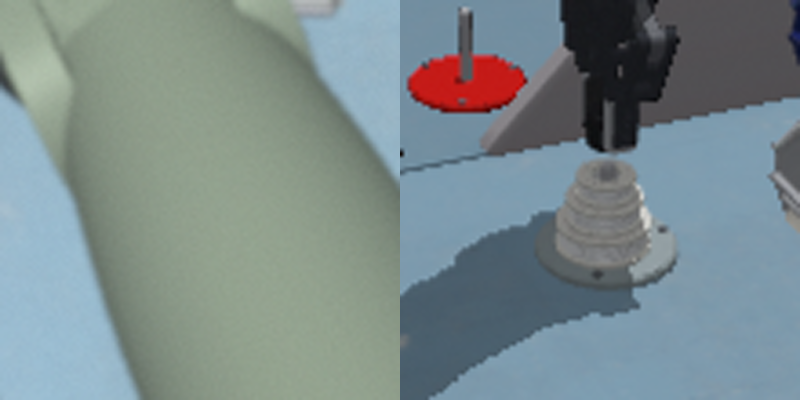

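The cap is centred at about crop x 610, above the spindle at 607. That is about 2 mm off, inside the 4 mm of play, so I'll trim by 1 mm and lower gently.

```bash
python3 - <<'E'
from h import *
p=ST+[-1.2,.2]
h=bot.movel([*p,66.5],max_speed=30,threshold=8); s=st(f"mid hit={h}")
if not h: h=bot.movel([*p,63.5],max_speed=15,threshold=8); s=st(f"low hit={h}")
if s["tcp_pos"][2]<68:
    release(150); bot.movel([400,150,200],max_speed=250); st(); snap("o7"); 
E
```

```text
mid hit=False t 31.7 [606.4 349.7  66.6] F [-0.4 -0.3 -0.3] op 0.343 g 44
low hit=True t 32.0 [606.9 349.9  65. ] F [-0.9 -0.5  4.1] op 0.338 g 45
open t 32.6 [606.  349.6  63.5] F [-0.6  0.4 -0.1] op 1.002 g 0
clear t 33.1 [606.5 349.8 149.4] F [ 0.8 -0.1  0. ] op 0.997 g 0
 t 34.5 [400.8 150.4 199.7] F [-0.3  0.2 -0.1] op 1.004 g 0
```

View pics/o7.png

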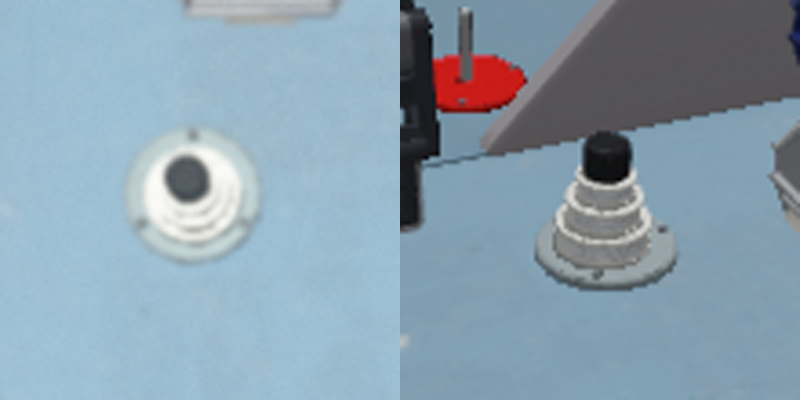

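The cap sits upright on the small reel, covering the spindle (side crop (607,157), top crop (187,179)). The whole stack stands level on the grey stand. I'll hand it in.

```bash
python3 -c "
from bench import bot
print(bot.sign_off())"
```

```text
the job is handed in; nothing more can be done
None
```

The job is handed in at about 35 s on the robot's clock: the wide, middle and small reels are on the grey stand's spindle in that order, the black cap sits on top, and I never reached for the tin.

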